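Cull the faulty link bars into the reject drawer

TASK

Five steel link bars lie in a row on the white inspection stand; three are straight and full length, one is too short and one is bent. Push the short one and the bent one over the stand's open front edge into the open reject drawer below it, leaving the three good bars and the step gauge where they lie, and then push the drawer fully shut.

Things in the scene. Friction and masses are not known exactly. Their poses are not given: they have to be found in the camera images.
- stand: fixed inspection stand on four legs, white top 92 mm deep (x) by 248 mm wide (y), 106 mm above the table, held in a blue frame 4 mm thick whose rim stands 6 mm above the white top along the back (+x) only; at the two ends it is flush with the top, and the front (-x) edge is open, without a rim. Origin: on the table under the centre of the white top; x points from the open front edge to the back, y along the row of bars, z up. The front faces roughly towards the robot.
- open_edge (a point): middle of the open front edge of the white top, at the height of the top (46 mm in front of the stand's centre); axes as the stand
- reject_drawer (a joint): how far the reject drawer stands out under the open front edge, m: 0 fully shut (hard stop), 0.062 fully open; it starts 0.055 to 0.062 open. It slides along the stand's x (shuts towards +x) with about 2 N of friction and stays where it is left
- drawer_floor (a point): centre of the drawer's inner floor, 62 mm above the table (44 mm below the white top and 38 mm below its underside), moves with the drawer; inside, the drawer is 66 mm long (x) by 230 mm wide (y); side and back walls 22 mm above the floor; the blue front panel is 4 mm thick and its upper edge is 100 mm above the table, 6 mm below the white top; axes as the stand
- drawer_pull (a point): middle of the front face of the solid dark bar pull on the drawer's front panel, 86 mm above the table, moves with the drawer; the pull is 80 mm wide (y), 10 mm high and stands 12 mm out from the panel; pushing it towards +x of the stand shuts the drawer. With the drawer shut this point lies 16 mm in front of the open edge
- bar_1: good link bar: straight flat dark steel bar 36 x 18 x 10 mm with two small holes, lying flat, its length (x) roughly across the stand from front to back, about 42 mm from the middle of one bar to the next. Origin: centre of its underside
- bar_2: good link bar, like bar_1
- bar_3: good link bar, like bar_1
- bar_4: the short bar: straight, only 24 x 18 x 10 mm, otherwise like bar_1. Origin: centre of its underside; x along its length
- bar_5: the bent bar: 18 mm wide and 10 mm thick, with a 35 degree kink in the middle, seen from above. Origin: on the underside at the kink; one leg runs 18 mm to +x (towards the stand's back), the other 18 mm towards the open edge, turned 35 degrees from -x towards +y
- step_gauge: white step gauge 26 x 68 x 24 mm, a bystander lying on the stand beyond the +y end of the row of bars, its length across the stand. Origin: centre of its underside
There are look-alikes about, which are no part of the job. What is shaped like the bar_5 but yellow is not meant.

How it is judged:
By the outcome, as a careful person would: the job done as asked, in the order asked, and still so for the second after the job is handed in, with the robot touching nothing.
It also fails if it takes over 43 s, if anything falls off the work surface, if the arm or the gripper's body presses on something with over 40 N, if the wrist force passes 120 N, or if a joint passes its speed limit or range.

ROBOT

A 7-joint arm with a two-finger parallel gripper is mounted at the origin on the work surface; the furniture and walls round the work are solid. World frame = base frame: x ahead of the robot, y to its left, z up, the work surface at z = 0. Lengths are in m, angles in rad, forces in N, time in s.
With the tool pointing down it reaches from about 0.4 to 0.875 m from the base axis. Payload 19.3 kg.
Tool frame: the origin (TCP) lies at the very end of the fingers, on their centre line; the grasp point (between the pads) lies 19 mm behind it; z points along the fingers, y is the direction in which the jaws open and shut (so a half turn about z gives the same grasp; the last joint's range is limited). The gripper opens to 85 mm and grips with 20 to 120 N. Pads are 22 mm wide; open, the fingers measure 114 mm over their backs; the gripper's body (76 mm by 85 mm) begins 54 mm behind the grasp point. The pads swing forward as they close: fully open they stand 13 mm farther back than shut.
Start: joints at [1.112, 0.521, -0.036, 1.599, 0.021, 1.021, -0.113], TCP at [0.237, -0.578, 0.231] pointing down, gripper open.
Joint ranges: [-2.91, 2.91], [-0.3, 2.13], [-1.5, 1.42], [0.17, 2.43], [-1.26, 4.41], [0.16, 1.93], [-2.52, 2.52]. Speed limits (rad/s): [1.89, 1.89, 2.39, 2.39, 3.01, 3.01, 3.01].

INTERFACE

Orientations are given as [roll, pitch, yaw] about the fixed x, y, z axes, in that order (R = Rz(yaw) Ry(pitch) Rx(roll)).
In Python, from workcell import bot, grab_frame, calibration, workorder gives the robot as it stands.
- The arm moves only by the tool move_arm, never from a script. Its arguments are lists of equal length, an entry for each row: "jaw": the closure in counts, from 0 (fully open) to 255 (shut); "dp": the shift along the tool's x, y, z in units of 800 mm (1.0 is 800 mm), a list of three; "rotation": the turn, a rotation vector about the tool's x, y, z in units of pi rad (1.0 is pi rad), a list of three. In form: {"jaw": [jaw, ...], "dp": [[dx, dy, dz], ...], "rotation": [[rx, ry, rz], ...]}. A call has 1 to 10 rows; each row shifts and turns the commanded pose from where the row before left it, along the tool's axes as they then stand; what a row does not reach is not made up. A row lasts 1/8 s, in which the tool goes at most 62.5 mm and 10.7 degrees, less where a joint would pass 70% of its speed; a pose out of reach is approached as far as the arm can. A call with a number of a shift or a turn outside -1 to 1 is refused whole. A call with a gripper value outside its range is refused whole. The fingers move at their own pace and stop on an object; "squeeze" is the grip in N (left out, the last holds). Time passes only in rows, so rows that do not move let the fingers close. It gives the time, the measured TCP pose, the force and the opening at its end, in the units of the state.
- bot.observe(): the state, without advancing time (a new reading comes with each control period).
- grab_frame(name): name is "scene" or "side" or "wrist"; returns the picture (384x512x3 uint8, blue, green, red); there is no depth.
- calibration(name): a dict with "camera_matrix" (3x3 intrinsics, pixels), "T" (4x4, takes a point from camera to world coordinates). Camera axes: x right, y down, z forward; pixel columns grow to the right and rows downward; lengths in m; the calibration is good to about 2 mm. A picture is of the moment at which its call begins: read the wrist's pose just before it. calibration takes no time and is no camera call; for the wrist camera it gives the pose at the moment of the call.
- workorder.job_done(): hands the job in, once; it reports no verdict.
The state is a dict: "clock": time; "qpos": joint angles; "qd": joint speeds; "joint_efforts": joint torques, N m; "position": TCP position; "tool_rot": TCP orientation; "force": force on the tool from outside, world axes, zero at the start; "moment": the same for the moment, N m; "grip_width": finger opening in m.
Only numpy, scipy, OpenCV 4.12 (cv2) and the standard library are available. Lean on these libraries where they do the work, as an engineer would, in place of code of your own. Each camera call takes 0.05 s, during which the arm holds its last target. There are 200 camera calls.

## Working session

There is one attempt and no reset: what is moved stays moved. The work goes in short steps, Python scripts to look and compute and a tool call to move; the robot and the scene stay as the last step left them, time stands still between calls to the robot, and variables do not carry over. Pictures are saved under pics/ and viewed, about 8 in all and at most 12, crops included, and the job is handed in when it is done.

Besides the shell and the picture viewer there is one more tool, called after "Call:" as name(argument=value, ...), one argument or row to a line, values as JSON. move_arm: Moves the arm, as the interface text tells. Shifts and turns lie within -1 to 1; 1 stands for 800 mm of shift or pi rad of turn. Its arguments: {"type":"object","properties":{"jaw":{"type":"array","items":{"type":"number"}},"dp":{"type":"array","items":{"type":"array","items":{"type":"number","minimum":-1,"maximum":1}}},"rotation":{"type":"array","items":{"type":"array","items":{"type":"number","minimum":-1,"maximum":1}}},"squeeze":{"type":"number"}},"required":["jaw","dp","rotation"]}

```bash
mkdir -p pics; ls; python3 - <<'E'
from workcell import bot, grab_frame, calibration, workorder
import cv2,numpy as np
for n in ("scene","side"):
    im=grab_frame(n); cv2.imwrite(f"pics/{n}0.png",im)
    c=calibration(n); print(n,np.round(c["camera_matrix"],1).tolist(),np.round(c["T"],3).tolist())
print(bot.observe())
E
```

```text
pics
scene [[483.0, 0.0, 259.1], [0.0, 483.0, 186.7], [0.0, 0.0, 1.0]] [[-0.613, -0.591, 0.525, 0.026], [-0.79, 0.468, -0.396, 0.099], [-0.012, -0.657, -0.753, 0.736], [0.0, 0.0, 0.0, 1.0]]
side [[464.2, 0.0, 242.2], [0.0, 464.2, 186.9], [0.0, 0.0, 1.0]] [[1.0, -0.008, -0.015, 0.523], [0.009, -0.506, 0.863, -1.016], [-0.015, -0.863, -0.506, 0.53], [0.0, 0.0, 0.0, 1.0]]
{'clock': 0.1, 'qpos': array([ 1.11180344,  0.5219465 , -0.03634096,  1.59996048,  0.02122063,
        1.02112629, -0.11278781]), 'qd': array([-9.73583416e-04, -2.66882092e-04,  2.66702513e-04,  7.17578456e-05,
       -1.15943163e-03, -2.32327554e-04, -7.68919998e-04]), 'joint_efforts': array([ 3.10231131e-03, -9.28484488e+01,  1.98387444e+00, -3.70536304e+01,
        1.81995548e-02,  5.29272045e-03,  2.88581852e-06]), 'position': array([ 0.23676874, -0.57807387,  0.23078468]), 'tool_rot': array([-3.14054123e+00,  8.61164436e-05,  3.88816831e-01]), 'force': array([-0.10841684, -0.87197746, -0.81823125]), 'moment': array([-0.01964287,  0.00809768, -0.00222621]), 'grip_width': 0.08537530821950448}
```

View pics/scene0.png

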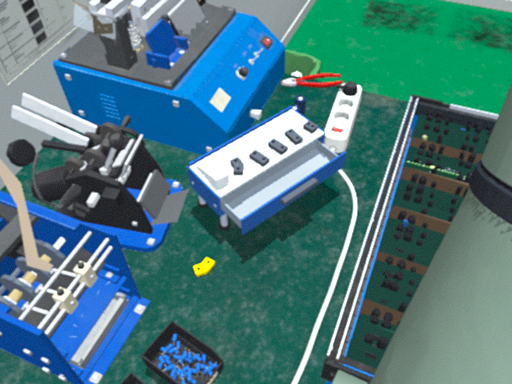

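View pics/side0.png

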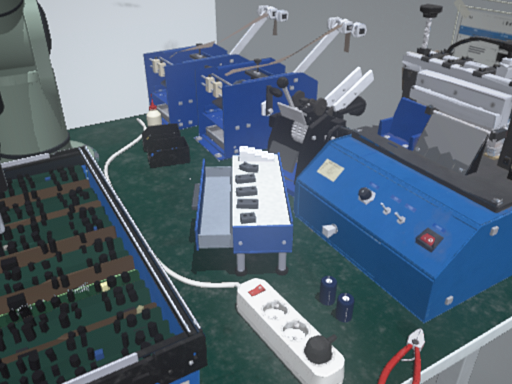

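The stand is in the middle of the scene view. The bars lie at about (236,166), (258,158), (276,146), (293,136) and (310,127), with the gauge at (215,172). The yellow bent piece on the table at (204,267) is the look-alike. I'll measure by ray casting and take one enlarged crop.

```bash
cat > h.py <<'E'
from workcell import bot, grab_frame, calibration
import cv2,numpy as np
def ray(n,uv,z,c=None):
    c=c or calibration(n); uv=np.atleast_2d(np.float64(uv)); T=c["T"]
    d=np.c_[uv,np.ones(len(uv))]@np.linalg.inv(c["camera_matrix"]).T@T[:3,:3].T
    return T[:3,3]+d*((z-T[2,3])/d[:,2])[:,None]
def proj(n,P,c=None):
    c=c or calibration(n); T=np.linalg.inv(c["T"]); p=np.atleast_2d(P)@T[:3,:3].T+T[:3,3]
    p=p@np.array(c["camera_matrix"]).T; return p[:,:2]/p[:,2:]
E
python3 - <<'E'
from h import *
for n,(x0,y0,x1,y1) in {"scene":(185,95,350,235),"side":(190,140,300,275)}.items():
    im=cv2.imread(f"pics/{n}0.png"); hsv=cv2.cvtColor(im,cv2.COLOR_BGR2HSV)
    roi=np.zeros(im.shape[:2],np.uint8); roi[y0:y1,x0:x1]=255
    w=((hsv[...,2]>215)&(hsv[...,1]<25)&(roi>0)).astype(np.uint8)
    cs,_=cv2.findContours(w,cv2.RETR_EXTERNAL,cv2.CHAIN_APPROX_NONE); c=max(cs,key=cv2.contourArea)
    h=cv2.convexHull(c)
    q=cv2.approxPolyDP(h,4,True)[:,0]
    print(n,"top poly",q.tolist(),np.round(ray(n,q,.106),3)[:,:2].tolist())
    hm=np.zeros_like(w); cv2.fillPoly(hm,[h],1)
    d=((hsv[...,2]<130)&(hm>0)).astype(np.uint8)
    cs,_=cv2.findContours(d,cv2.RETR_EXTERNAL,cv2.CHAIN_APPROX_NONE)
    for k in cs:
        if cv2.contourArea(k)<15: continue
        P=ray(n,k[:,0],.113)[:,:2]*1000
        (cx,cy),(a,b),t=cv2.minAreaRect(P.astype(np.float32))
        print(" bar",np.round(k[:,0].mean(0)),cv2.contourArea(k),np.round([cx,cy,a,b,t],1))
    cr=cv2.resize(im[y0:y1,x0:x1],None,fx=4,fy=4,interpolation=cv2.INTER_CUBIC)
    cv2.imwrite(f"pics/{n}c.png",cr)
E
```

```text
scene top poly [[323, 132], [221, 196], [190, 167], [291, 109]] [[0.499, -0.414], [0.489, -0.168], [0.58, -0.163], [0.59, -0.41]]
 bar [238. 173.] 19.5 [ 510.4 -219.    12.5    7.2   51.6]
 bar [259. 161.] 36.5 [ 512.2 -264.9   36.    15.6   29.3]
 bar [277. 149.] 38.5 [ 515.1 -310.2   35.2   16.4   28.5]
 bar [294. 139.] 40.5 [ 519.  -355.2   17.3   34.7   84.9]
 bar [310. 128.] 30.0 [ 516.9 -395.3   23.1   19.8   51.5]
side top poly [[241, 146], [277, 156], [289, 223], [233, 224], [233, 156]] [[0.507, -0.12], [0.58, -0.169], [0.586, -0.407], [0.497, -0.408], [0.491, -0.167]]
 bar [247. 218.] 110.5 [ 519.5 -401.3   23.6   25.7   10.3]
 bar [247. 204.] 144.5 [ 519.3 -360.3   24.9   33.5   89.2]
 bar [246. 191.] 133.0 [ 517.4 -318.3   35.    27.3    8.7]
 bar [245. 178.] 108.0 [ 515.5 -273.2   26.2   33.3   89.2]
 bar [249. 167.] 103.5 [ 521.2 -228.2   32.7   34.7   88.9]
```

View pics/scenec.png

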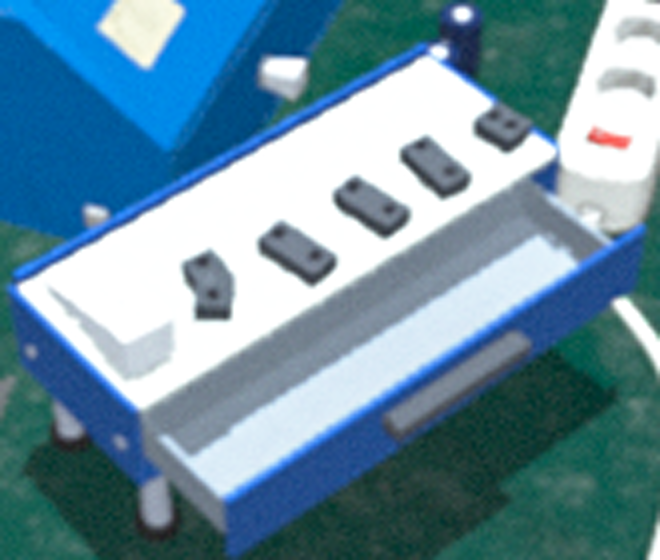

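Short bar: crop (503,125), scene (310,126), at the −y end. Bent bar: crop (210,285), scene (237,166), next to the gauge. The other three are full length and straight, and the yellow look-alike is on the table. Next I'll measure both bars, the gauge and the machine behind for clearance.

```bash
python3 - <<'E'
from h import *
S=lambda p:(np.array(p,float)/4+[185,95])
c=np.array([.5395,-.289]); th=.04; R=np.array([[np.cos(th),np.sin(th)],[-np.sin(th),np.cos(th)]])
def st(P): return np.round((P[:,:2]-c)@R.T*1000,0).tolist()
im=cv2.imread("pics/scene0.png"); g=im[95:235,185:350].max(2)
m=cv2.resize(g,None,fx=4,fy=4,interpolation=cv2.INTER_CUBIC)<150
m=m.astype(np.uint8); n,l,s,ce=cv2.connectedComponentsWithStats(m)
for i in range(1,n):
    if 800<s[i,4]<6000 and 100<ce[i,1]<330 and 180<ce[i,0]<530:
        q=np.argwhere(l==i)[:,::-1]; P=ray("scene",S(q),.113); e=(P[:,:2]-c)@R.T*1000
        print(np.round(ce[i]),s[i,4],"st mean",e.mean(0).round(1),"min",e.min(0).round(),"max",e.max(0).round())
print("top corners",st(ray("scene",S([[556,150],[143,410],[10,290],[430,45]]),.106)))
print("gauge top",st(ray("scene",S([[50,287],[125,350],[172,322]]),.13)))
print("panel top",st(ray("scene",S([[228,500],[640,230]]),.1)), "pull",st(ray("scene",S([[388,415],[525,337]]),.09)))
def tri(a,b):
    A=[];
    for n,uv in(("scene",a),("side",b)):
        k=calibration(n);M=np.array(k["camera_matrix"])@np.linalg.inv(k["T"])[:3]; A+= [uv[0]*M[2]-M[0],uv[1]*M[2]-M[1]]
    v=np.linalg.svd(np.array(A))[2][-1]; return np.round(v[:3]/v[3],3)
print("badge",tri((219,98),(330,170)),"switch",tri((267,42),(430,240)),"screw",tri((256,114),(330,230)),"knob",tri((243,71),(364,193)))
print("wrist",calibration("wrist"))
E
```

```text
[435. 169.] 1954 st mean [-24.5 -64.8] min [-43. -76.] max [ -5. -54.]
[371. 209.] 2030 st mean [-25.  -24.5] min [-43. -36.] max [ -4. -14.]
[297. 256.] 2043 st mean [-25.6  20.5] min [-44.   9.] max [-5. 32.]
[210. 288.] 1970 st mean [-15.6  63. ] min [-35.  49.] max [ 3. 78.]
top corners [[-47.0, -123.0], [-48.0, 125.0], [47.0, 128.0], [50.0, -131.0]]
gauge top [[17.0, 124.0], [-34.0, 122.0], [-34.0, 97.0]]
panel top [[-105.0, 125.0], [-107.0, -119.0]] pull [[-108.0, 39.0], [-114.0, -38.0]]
badge [ 0.668 -0.292  0.141] switch [ 0.774 -0.494  0.136] screw [ 0.659 -0.373  0.067] knob [ 0.707 -0.379  0.145]
wrist {'camera_matrix': array([[286.2448807 ,   0.        , 253.39226379],
       [  0.        , 286.2448807 , 194.1364534 ],
       [  0.        ,   0.        ,   1.        ]]), 'T': array([[ 3.79635122e-01, -8.80401084e-01, -2.84202578e-01,
         3.10290572e-01],
       [-9.25135814e-01, -3.61592574e-01, -1.15648330e-01,
        -5.49195958e-01],
       [-9.48626296e-04,  3.06830151e-01, -9.51763814e-01,
         3.73922750e-01],
       [ 0.00000000e+00,  0.00000000e+00,  0.00000000e+00,
         1.00000000e+00]])}
```

Call:
move_arm(
  jaw=[255,255,255,255,255,255,255],
  dp=[
    [0.0665,-0.0083,0],
    [0.0665,-0.0083,0],
    [0.0665,-0.0083,0],
    [0.0665,-0.0083,0],
    [0.0665,-0.0083,0],
    [0.0665,-0.0083,0],
    [0.0665,-0.0083,0],
  ],
  rotation=[
    [0,0,0],
    [0,0,0],
    [0,0,0],
    [0,0,0],
    [0,0,0],
    [0,0,0],
    [0,0,0],
  ],
)

```text
clock: 0.98
position: [0.5651, -0.3931, 0.231]
tool_rot: [-3.141, 0.0, 0.389]
force: [-0.3, -0.4, -0.1]
grip_width: 0.0
```

Call:
move_arm(
  jaw=[255,255,255,255,255,255,255,255,255],
  dp=[
    [0,0,0],
    [0,0,0],
    [0,0,0],
    [0,0,0],
    [0,0,0],
    [0,0,0],
    [0,0,0],
    [0,0,0],
    [0,0,0],
  ],
  rotation=[
    [0,0,-0.0555],
    [0,0,-0.0555],
    [0,0,-0.0555],
    [0,0,-0.0555],
    [0,0,-0.0555],
    [0,0,-0.0555],
    [0,0,-0.0555],
    [0,0,0],
    [0,0,0],
  ],
)

```text
clock: 2.1
position: [0.5638, -0.3942, 0.2311]
tool_rot: [-3.141, -0.0, 1.605]
force: [-0.2, 0.5, 0.8]
grip_width: -0.0006
```

```bash
python3 - <<'E'
from h import *
o=bot.observe();print(o["position"].round(4),o["tool_rot"].round(3),o["qpos"].round(2),o["clock"],o["grip_width"])
k=calibration("wrist"); im=grab_frame("wrist"); cv2.imwrite("pics/w1.png",im); np.savez("w1.npz",T=k["T"],K=k["camera_matrix"])
E
```

```text
[ 0.5638 -0.3942  0.2311] [-3.141 -0.     1.605] [ 0.74  0.65 -0.37  1.4   0.24  1.14  0.38] 2.1 -0.0005743909720918301
```

View pics/w1.png

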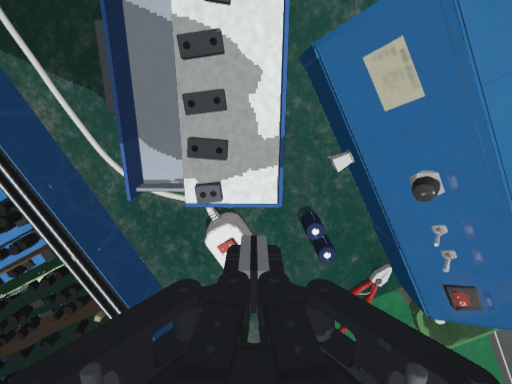

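Wrist view: short bar at (208,193), good bars at (207,148), (204,101) and (201,43), bent bar just cut off at the top. The near end of the stand is at row ≈205. I'll use this to refine the positions.

```bash
cat > wm.py <<'E'
from h import *
def bars(f,z=.116):
    im=cv2.imread(f"pics/{f}.png"); k=np.load(f+".npz"); k={"T":k["T"],"camera_matrix":k["K"]}
    g=cv2.resize(im.max(2),None,fx=4,fy=4,interpolation=cv2.INTER_CUBIC)
    m=cv2.morphologyEx((g<105).astype(np.uint8),cv2.MORPH_CLOSE,np.ones((9,9)))
    n,l,s,ce=cv2.connectedComponentsWithStats(m)
    for i in range(1,n):
        x,y,w,h,a=s[i]
        if 600<a<14000 and max(w,h)<300:
            q=np.argwhere(l==i)[:,::-1]/4.; P=ray("wrist",q,z,k)[:,:2]*1000
            r=cv2.minAreaRect(P.astype(np.float32))
            if max(r[1])<60: print((ce[i]/4).round(),"mean",P.mean(0).round(1),"rect",np.round(r[0]+r[1]+(r[2],),1))
    return k
E
python3 - <<'E'
from wm import *
k=bars("w1")
print("corners",[ (u,(ray("wrist",u,z,k)[0,:2]*1000).round(1).tolist()) for u,z in [((185,204),.106),((281,206),.106),((174,0),.106),((289,0),.106),((130,198),.1),((104,0),.1)]])
E
```

```text
[221.   2.] mean [ 533.7 -242.9] rect [ 531.5 -243.5   19.5    3.     2. ]
[468.  38.] mean [ 733.  -261.6] rect [ 733.9 -263.2    0.8   50.6   30.2]
[208. 149.] mean [ 521.8 -357.9] rect [ 521.9 -358.    18.9   36.6   87.5]
[425. 188.] mean [ 726.  -388.4] rect [ 724.9 -388.9   29.8   25.2    3.8]
[211. 186.] mean [ 524.5 -393.2] rect [ 522.4 -399.    24.3   18.5    7.8]
[213. 194.] mean [ 526.6 -400.4] rect [ 526.5 -400.5    7.4    7.3   50.2]
[203. 195.] mean [ 516.8 -402. ] rect [ 516.9 -402.1    7.6    6.6   88.7]
[463. 297.] mean [ 793.5 -507.1] rect [ 793.4 -507.6   30.6   51.4   30.5]
corners [((185, 204), [497.1, -415.5]), ((281, 206), [592.7, -414.3]), ((174, 0), [494.9, -240.3]), ((289, 0), [587.8, -237.1]), ((130, 198), [440.3, -413.2]), ((104, 0), [435.6, -240.7])]
```

Call:
move_arm(
  jaw=[255,255,255,255,255],
  dp=[
    [-0.0085,0,0.03],
    [0,0,0.05],
    [0,0,0.05],
    [0,0,0.0215],
    [0,0,0],
  ],
  rotation=[
    [0,0,0],
    [0,0,0],
    [0,0,0],
    [0,0,0],
    [0,0,0],
  ],
)

```text
clock: 2.78
position: [0.564, -0.4008, 0.1097]
tool_rot: [-3.141, -0.001, 1.608]
force: [-0.7, 0.0, 0.7]
grip_width: 0.0001
```

Call:
move_arm(
  jaw=[255,255,255,255,255,255,255,255,255,255],
  dp=[
    [0,-0.008,0],
    [0,-0.008,0],
    [0,-0.008,0],
    [0,-0.008,0],
    [0,-0.008,0],
    [0,-0.008,0],
    [0,-0.008,0],
    [0,-0.008,0],
    [0,-0.008,0],
    [0,-0.008,0],
  ],
  rotation=[
    [0,0,0],
    [0,0,0],
    [0,0,0],
    [0,0,0],
    [0,0,0],
    [0,0,0],
    [0,0,0],
    [0,0,0],
    [0,0,0],
    [0,0,0],
  ],
)

```text
clock: 4.03
position: [0.4997, -0.4035, 0.1101]
tool_rot: [-3.142, -0.0, 1.609]
force: [0.4, 0.3, 0.1]
grip_width: -0.0003
```

```bash
python3 - <<'E'
from h import *
o=bot.observe();print(o["position"].round(4),o["force"].round(1),o["clock"])
a=grab_frame("side")[130:290,180:310]; b=grab_frame("scene")[95:235,185:350]
a=cv2.resize(a,(390,480),interpolation=cv2.INTER_CUBIC); b=cv2.resize(b,(400,340),interpolation=cv2.INTER_CUBIC)
c=np.zeros((480,790,3),np.uint8); c[:,:390]=a; c[:340,390:]=b
cv2.imwrite("pics/p1.png",c)
E
```

```text
[ 0.4997 -0.4035  0.1101] [0.4 0.3 0.1] 4.025
```

View pics/p1.png

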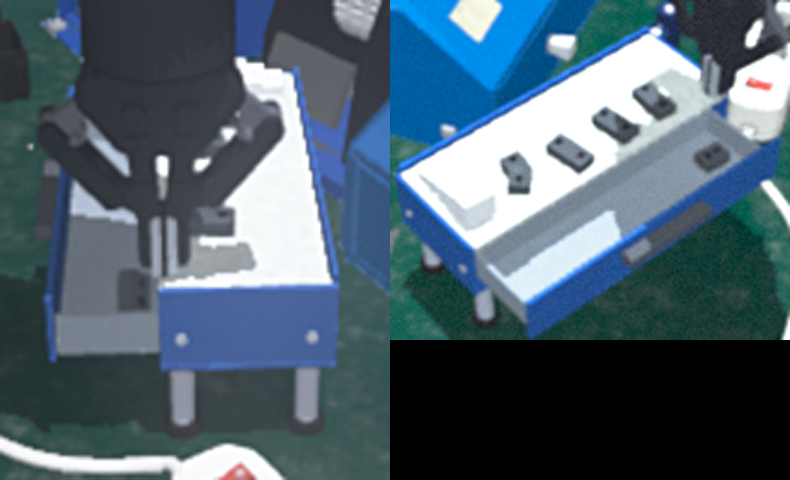

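The short bar lies in the drawer at (710,155) in the right panel; everything else is unmoved. Next: lift, move over behind the bent bar and look.

Call:
move_arm(
  jaw=[255,255,255,255,255,255,255,255,255],
  dp=[
    [0,0,-0.06],
    [0,0,-0.06],
    [0,0.0215,0],
    [0.0535,0.0215,0],
    [0.0535,0.0215,0],
    [0.0535,0.0215,0],
    [0.0535,0,0],
    [0,0,0],
    [0,0,0],
  ],
  rotation=[
    [0,0,0],
    [0,0,0],
    [0,0,0],
    [0,0,0],
    [0,0,0],
    [0,0,0],
    [0,0,0],
    [0,0,0],
    [0,0,0],
  ],
)

```text
clock: 5.25
position: [0.5624, -0.2304, 0.2062]
tool_rot: [3.142, 0.001, 1.609]
force: [-0.7, -1.4, -0.2]
grip_width: 0.0002
```

```bash
python3 - <<'E'
from wm import *
o=bot.observe();print(o["position"].round(4),o["tool_rot"].round(3),o["clock"])
k=calibration("wrist"); im=grab_frame("wrist"); cv2.imwrite("pics/w2.png",im); np.savez("w2.npz",T=k["T"],K=k["camera_matrix"])
bars("w2")
E
```

```text
[ 0.5624 -0.2304  0.2062] [3.142e+00 1.000e-03 1.609e+00] 5.25
[207. 190.] mean [ 523.6 -225.3] rect [ 524.3 -226.3   20.1   34.3   66.5]
[203. 230.] mean [ 519.1 -263.1] rect [ 519.3 -263.3   16.7   37.9   77.6]
```

View pics/w2.png

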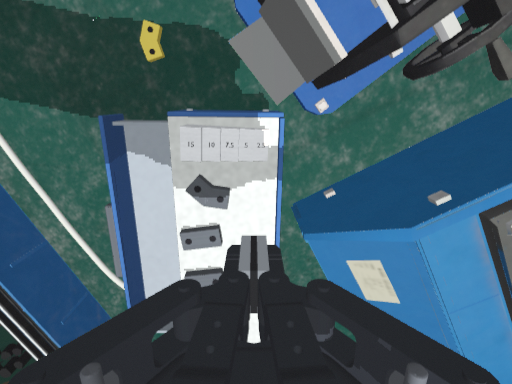

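Wrist view 2: bent dark bar at (207,190), its back end at (228,198). The gauge's near edge is at row 162 and the yellow look-alike on the table at (152,40). The bar's rear face is at about (0.543, −0.233), so I'll lower behind it and push.

Call:
move_arm(
  jaw=[255,255,255,255,255],
  dp=[
    [0.003,0.003,0.03],
    [0,0,0.05],
    [0,0,0.03],
    [0,0,0.01],
    [0,0,0],
  ],
  rotation=[
    [0,0,0],
    [0,0,0],
    [0,0,0],
    [0,0,0],
    [0,0,0],
  ],
)

```text
clock: 5.92
position: [0.5647, -0.2278, 0.1102]
tool_rot: [-3.141, -0.0, 1.608]
force: [-0.3, 0.3, 0.4]
grip_width: -0.0002
```

Call:
move_arm(
  jaw=[255,255,255,255,255,255,255,255,255,255],
  dp=[
    [0,-0.0078,0],
    [0,-0.0078,0],
    [0,-0.0078,0],
    [0,-0.0078,0],
    [0,-0.0078,0],
    [0,-0.0078,0],
    [0,-0.0078,0],
    [0,-0.0078,0],
    [0,-0.0078,0],
    [0,-0.0078,0],
  ],
  rotation=[
    [0,0,0],
    [0,0,0],
    [0,0,0],
    [0,0,0],
    [0,0,0],
    [0,0,0],
    [0,0,0],
    [0,0,0],
    [0,0,0],
    [0,0,0],
  ],
)

```text
clock: 7.18
position: [0.502, -0.2297, 0.1101]
tool_rot: [3.141, 0.0, 1.609]
force: [0.4, -0.0, 3.1]
grip_width: 0.0
```

Call:
move_arm(
  jaw=[255,255,255],
  dp=[
    [0,-0.0078,0],
    [0,-0.0078,0],
    [0,0,0],
  ],
  rotation=[
    [0,0,0],
    [0,0,0],
    [0,0,0],
  ],
)

```text
clock: 7.55
position: [0.4893, -0.2303, 0.1101]
tool_rot: [-3.141, 0.0, 1.609]
force: [-0.1, -0.5, -0.1]
grip_width: 0.0003
```

```bash
python3 - <<'E'
from h import *
o=bot.observe();print(o["position"].round(4),o["force"].round(1),o["clock"])
a=grab_frame("side")[130:290,180:310]; b=grab_frame("scene")[95:235,185:350]
a=cv2.resize(a,(390,480),interpolation=cv2.INTER_CUBIC); b=cv2.resize(b,(400,340),interpolation=cv2.INTER_CUBIC)
c=np.zeros((480,790,3),np.uint8); c[:,:390]=a; c[:340,390:]=b
cv2.imwrite("pics/p2.png",c)
E
```

```text
[ 0.4893 -0.2303  0.1101] [-0.1 -0.5 -0.1] 7.55
```

View pics/p2.png

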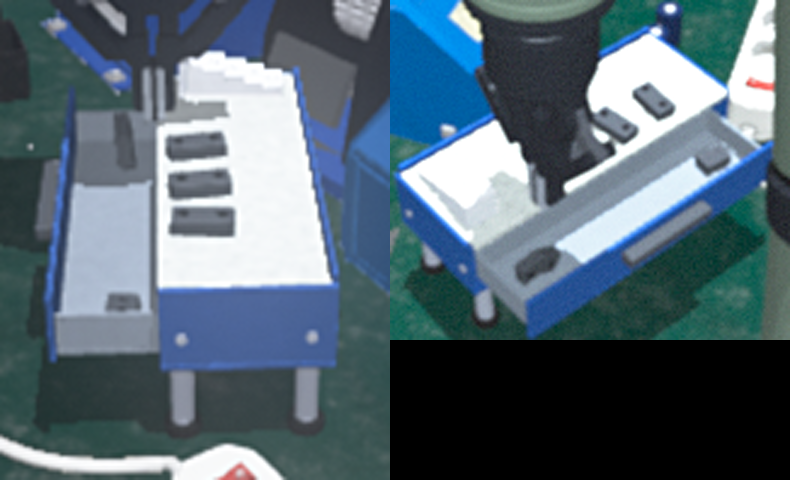

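The bent bar is in the drawer at (537,263), and the three good bars and the gauge are unmoved. Next I'll lift and turn a quarter so the linkages clear the stand. First I'll check how much room there is at the rail in front of the drawer.

Call:
move_arm(
  jaw=[255,255,255,255],
  dp=[
    [0,0,-0.06],
    [0,0,-0.06],
    [-0.025,-0.04,0],
    [-0.025,-0.04,0],
  ],
  rotation=[
    [0,0,0],
    [0,0,0],
    [0,0,0],
    [0,0,0],
  ],
)

```text
clock: 8.15
position: [0.427, -0.2729, 0.2066]
tool_rot: [3.141, 0.001, 1.61]
force: [0.2, -0.7, 0.5]
grip_width: 0.0002
```

Call:
move_arm(
  jaw=[255,255,255,255,255,255,255,255,255,255],
  dp=[
    [0,0,0],
    [0,0,0],
    [0,0,0],
    [0,0,0],
    [0,0,0],
    [0,0,0],
    [0,0,0],
    [0,0,0],
    [0,0,0],
    [0,0,0],
  ],
  rotation=[
    [0,0,0.0555],
    [0,0,0.0555],
    [0,0,0.0555],
    [0,0,0.0555],
    [0,0,0.0555],
    [0,0,0.0555],
    [0,0,0.0555],
    [0,0,0.0555],
    [0,0,0.0555],
    [0,0,0],
  ],
)

```text
clock: 9.4
position: [0.4277, -0.2723, 0.2061]
tool_rot: [3.141, -0.0, 0.041]
force: [0.4, -0.9, 0.2]
grip_width: 0.0
```

```bash
python3 - <<'E'
from h import *
o=bot.observe();print(o["position"].round(4),o["tool_rot"].round(3),o["qpos"].round(2),o["clock"])
k=calibration("wrist"); im=grab_frame("wrist"); cv2.imwrite("pics/w3.png",im); np.savez("w3.npz",T=k["T"],K=k["camera_matrix"])
for z in(.0,.05,.1):
  print(z,[ray(n,u,z)[0,:2].round(3).tolist() for n,u in(("scene",(415,98)),("scene",(385,200)),("scene",(330,370)),("side",(205,335)),("side",(85,152)),("side",(150,255)))])
E
```

```text
[ 0.4277 -0.2723  0.2061] [ 3.141 -0.     0.041] [ 0.5   0.37 -0.07  1.93  0.03  0.84 -1.11] 9.4
0.0 [[0.53, -0.753], [0.358, -0.461], [0.181, -0.146], [0.457, -0.539], [0.094, 0.077], [0.342, -0.353]]
0.05 [[0.496, -0.696], [0.336, -0.423], [0.17, -0.129], [0.463, -0.584], [0.134, -0.026], [0.359, -0.415]]
0.1 [[0.462, -0.638], [0.313, -0.385], [0.16, -0.113], [0.469, -0.629], [0.175, -0.129], [0.376, -0.478]]
```

View pics/w3.png

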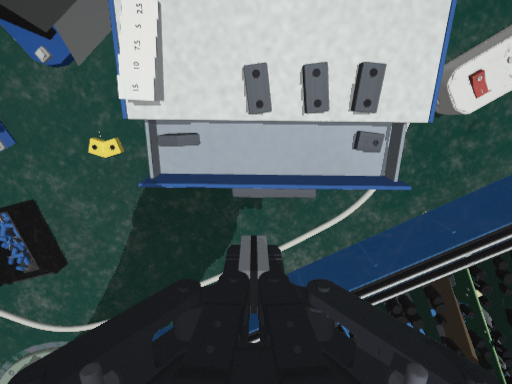

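The rail stays more than 5 cm from the path. The pull is at (274,193), both rejects lie in the drawer at (178,140) and (368,142), and the good bars are untouched. Now down in front of the pull.

Call:
move_arm(
  jaw=[255,255,255,255,255,255],
  dp=[
    [-0.046,0.024,0],
    [0,0,0.05],
    [0,0,0.05],
    [0,0,0.04],
    [0,0,0.014],
    [0,0,0],
  ],
  rotation=[
    [0,0,0],
    [0,0,0],
    [0,0,0],
    [0,0,0],
    [0,0,0],
    [0,0,0],
  ],
)

```text
clock: 10.2
position: [0.3914, -0.2932, 0.0829]
tool_rot: [-3.141, 0.001, 0.042]
force: [-0.2, 0.6, -0.1]
grip_width: -0.0002
```

Call:
move_arm(
  jaw=[255,255,255,255,255,255,255,255,255,255],
  dp=[
    [0.008,0,0],
    [0.008,0,0],
    [0.008,0,0],
    [0.008,0,0],
    [0.008,0,0],
    [0.008,0,0],
    [0.008,0,0],
    [0.008,0,0],
    [0.008,0,0],
    [0,0,0],
  ],
  rotation=[
    [0,0,0],
    [0,0,0],
    [0,0,0],
    [0,0,0],
    [0,0,0],
    [0,0,0],
    [0,0,0],
    [0,0,0],
    [0,0,0],
    [0,0,0],
  ],
)

```text
clock: 11.45
position: [0.4497, -0.2906, 0.0829]
tool_rot: [-3.141, -0.001, 0.041]
force: [-0.0, -0.0, 0.1]
grip_width: 0.0002
```

Call:
move_arm(
  jaw=[255,255,255],
  dp=[
    [0.006,0,0],
    [0.006,0,0],
    [0.003,0,0],
  ],
  rotation=[
    [0,0,0],
    [0,0,0],
    [0,0,0],
  ],
)

```text
clock: 11.82
position: [0.4612, -0.2903, 0.0828]
tool_rot: [-3.141, 0.0, 0.04]
force: [-2.1, 0.3, 0.1]
grip_width: -0.0
```

Call:
move_arm(
  jaw=[255,255],
  dp=[
    [0.0025,0,0],
    [0.0025,0,0],
  ],
  rotation=[
    [0,0,0],
    [0,0,0],
  ],
)

```text
clock: 12.08
position: [0.465, -0.2902, 0.0829]
tool_rot: [-3.141, 0.0, 0.04]
force: [-2.6, 0.5, -1.5]
grip_width: 0.0001
```

Call:
move_arm(
  jaw=[255,255],
  dp=[
    [0.0015,0,0],
    [0.0015,0,0],
  ],
  rotation=[
    [0,0,0],
    [0,0,0],
  ],
)

```text
clock: 12.32
position: [0.4657, -0.2902, 0.0827]
tool_rot: [-3.141, 0.003, 0.039]
force: [-15.8, 0.5, 8.8]
grip_width: -0.0002
```

Call:
move_arm(
  jaw=[255,255],
  dp=[
    [0.0015,0,0],
    [0,0,0],
  ],
  rotation=[
    [0,0,0],
    [0,0,0],
  ],
)

```text
clock: 12.58
position: [0.4657, -0.2902, 0.0826]
tool_rot: [-3.14, 0.005, 0.039]
force: [-18.2, 1.6, 12.6]
grip_width: 0.0001
```

The hard stop is felt at TCP x = 0.4657; I expected about 0.4665 for shut. Backing off to look.

Call:
move_arm(
  jaw=[255,255,255,255,255,255,255],
  dp=[
    [-0.02,0,0],
    [-0.04,0,0],
    [0,0,-0.05],
    [0,0,-0.07],
    [0,0,-0.07],
    [0,0,0],
    [0,0,0],
  ],
  rotation=[
    [0,0,0],
    [0,0,0],
    [0,0,0],
    [0,0,0],
    [0,0,0],
    [0,0,0],
    [0,0,0],
  ],
)

```text
clock: 13.45
position: [0.4204, -0.292, 0.2347]
tool_rot: [3.141, -0.0, 0.04]
force: [-0.2, 1.0, -0.2]
grip_width: 0.0001
```

```bash
python3 - <<'E'
from h import *
o=bot.observe();print(o["position"].round(4),o["force"].round(1),o["clock"])
a=grab_frame("side")[130:290,180:310]; b=grab_frame("wrist")
a=cv2.resize(a,(390,480),interpolation=cv2.INTER_CUBIC); b=cv2.resize(b,(400,300))
c=np.zeros((480,790,3),np.uint8); c[:,:390]=a; c[:300,390:]=b
cv2.imwrite("pics/p3.png",c)
E
```

```text
[ 0.4204 -0.292   0.2347] [-0.2  1.  -0.2] 13.45
```

View pics/p3.png

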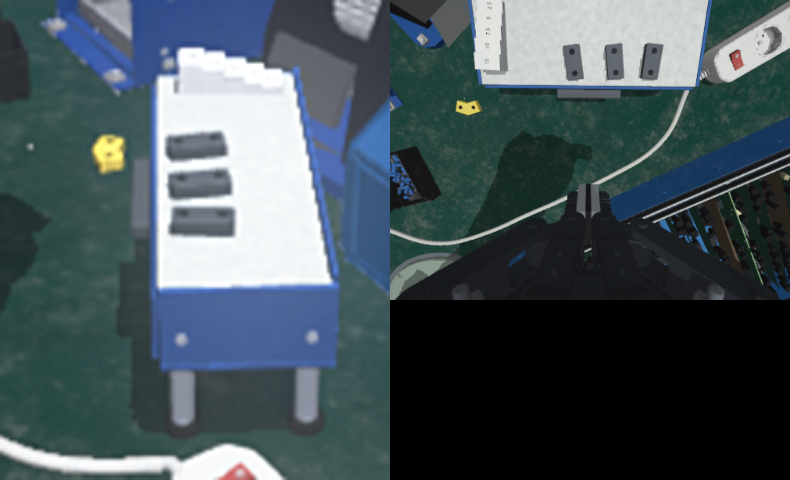

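The drawer is flush shut with its panel against the front edge. The three good bars and the gauge are in place, and nothing is on the table below.

```bash
python3 -c "
from workcell import workorder; print(workorder.job_done())"
```

```text
the job is handed in; nothing more can be done
None
```

The job is done and handed in at about 13.6 s on the robot's clock. I pushed the short bar and then the bent bar over the open front edge with the closed fingers. After that I pushed the drawer shut by its pull.

- **Rejects:** a wrist picture just before shutting showed both rejects lying in the drawer.
- **Drawer:** it met its stop at TCP x = 0.4657 m, against about 0.4665 m expected for fully shut. I pressed it with about 18 N horizontally, 22 N in all. The last pictures show the front panel flush with the edge.
- **Left in place:** in the last pictures the three good bars and the step gauge lie where they were, and nothing has fallen on the table. The robot was touching nothing at hand-in.

No check failed. The scene camera's positions differed from the wrist camera's by about 4 mm, so I pushed by the wrist camera's.

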